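Find the released bottle crate by its stamp and push it over the dispatch line

TASK

One of the two blue bottle crates on the packing board carries the orange release stamp under its base. Only pushing with the fingertips, never lifting or carrying a crate, tip each one backwards (away from the robot) off its locating pad so that it lies on its back and shows its underside, then push the stamped one, still on its back, straight back over the yellow dispatch line until it sits square against the rear fence. Leave the other crate lying where it fell, and do not disturb the two bottles and the timer beside the board.

Things in the scene. Friction and masses are not known exactly. Their poses are not given: they have to be found in the camera images.
- board: fixed grey packing board on the bench, 350 deep (x) x 380 wide (y) x 8 mm. Origin on its underside; x points away from the robot, z up; it spans x -165 to +185 mm. Two black pads, 81 x 88 mm, 8 mm high, at x = -82.5, y = +80 and -80 mm. Flat yellow line across it, x = +60 to +72 mm. Rear fence: aluminium angle along y, 24 mm high, front face at x = +160 mm
- crate_a: the stamped one of two outwardly identical blue open empty bottle crates, 95 deep (x) x 120 wide (y) x 80 mm high, about 0.3 kg, centre of mass about 37 mm up; its place changes. Origin: centre of its underside; at the start z is up and x points away from the robot like the board's. On its back: z points away from the robot, underside upright facing the robot, 95 mm high, 80 mm deep
- crate_b: the crate without a stamp: same make, size and axes. Each crate's hollow base (recess 10 mm deep in a 4 mm skirt) sits over a pad with 3 mm play front and back, 12 mm sideways, so upright it cannot slide off; a push high on its front tips it about its rear bottom edge, and past about 52 degrees it falls onto its back by itself
- stamp (a point): centre of the round orange stamp, 56 mm across, white field with an orange tick, on the ceiling of the recess under crate_a (10 mm inside the underside plane); hidden until the crate is tipped
- crate_a_heel (a point): middle of crate_a's rear bottom edge (47.5 mm from its origin along its x), the edge about which it tips; it stays down on the board while the crate is tipped or pushed
- crate_b_heel (a point): the same point of crate_b
- buffer_bottle: bystander: clear bottle with blue cap, 56 mm across, 107 mm high, standing at the right of the board; origin at the centre of its foot
- amber_bottle: bystander: amber bottle with black cap, 51 mm across, 102 mm high, standing at the left of the board; origin at the centre of its foot
- timer: bystander: white bench timer, 74 x 60 x 21 mm, lying at the right of the board nearer the robot; origin at the centre of its underside
Mind the look-alikes: they are no part of the job. What is shaped like the crate_b but brown is not meant.

How it is judged:
By the outcome, as a careful person would: the job done as asked, in the order asked, and still so for the second after the job is handed in, with the robot touching nothing.
It also fails if it takes over 67 s, if anything falls off the work surface, if the arm or the gripper's body presses on something with over 40 N, if the wrist force passes 120 N, or if a joint passes its speed limit or range.

ROBOT

A 6-joint arm with a two-finger parallel gripper is mounted at the origin on a cart in front of the work surface, level with it; the furniture and walls round the work are solid. World frame = base frame: x ahead of the robot, y to its left, z up, the work surface at z = 0. Lengths are in m, angles in degrees, forces in N, time in s.
With the tool pointing down it reaches from about 0.35 to 0.875 m from the base axis. Payload 4.2 kg.
Tool frame: the origin (TCP) lies at the very end of the fingers, on their centre line; the grasp point (between the pads) lies 19 mm behind it; z points along the fingers, y is the line along which they close (so a half turn about z gives the same grasp; the last joint's range is limited). The gripper opens to 87 mm and grips with 3 to 60 N. Pads are 19 mm wide; open, the fingers measure 117 mm over their backs; the gripper's body (75 mm by 190 mm) begins 51 mm behind the grasp point.
Start: joints at [-60.069, 22.042, 0.453, 0, -68.411, -14.817], TCP at [0.163, -0.603, 0.223] pointing down, gripper open.
Joint ranges: [-179.83, 179.83], [-69.29, 118.12], [-61.27, 80.66], [-181.25, 117.63], [-171.15, -9.14], [-177.46, 177.46]. Speed limits (degrees/s): [159.86, 159.86, 180, 180, 180, 180].

INTERFACE

Orientations are given as a 3x3 rotation matrix whose columns are the frame's x, y, z axes.
In Python, from station import sense, optics, r gives the robot as it stands. The module is installed in compiled form; this text tells all that it offers.
- The arm moves only by the shell command python3 -m pendant 'ROWS' [OPENING]. ROWS is JSON, a list that holds one entry, the list of rows, each a list of 4 numbers: the shift along the tool's x, y, z normalised to -1 to 1, where 1 is 100 mm, then the turn about the tool's z normalised to -1 to 1, where 1 is 2 rad. A call has 1 to 8 rows; each row is the pose to reach, as a shift and turn from the pose commanded when the call began, along the tool's axes at that moment; what a row does not reach only later rows make up. A row lasts 1/10 s, in which the tool goes at most 50 mm and 8.59 degrees, less where a joint would pass 70% of its speed; a pose out of reach is approached as far as the arm can. A call with a number of a shift or a turn outside -1 to 1 is refused whole. A call with a gripper value outside its range is refused whole. OPENING is the closure, from 0 (fully open) to 1 (shut), set as the call begins (- or left out, the last holds). The fingers move at their own pace and stop on an object; the grip force is fixed at half the most. Time passes only in rows, so rows that repeat a pose let the fingers close. It gives the time, the measured TCP pose, the force, the opening and the grip force at its end, in the units of the state.
- sense(): the state, without advancing time (a new reading comes with each control period).
- optics.capture(name): name is "scene" or "top"; returns the picture (384x512x3 uint8, red, green, blue); there is no depth.
- optics.get_calibration(name): a dict with "camera_matrix" (3x3 intrinsics, pixels), "camera_from_world" (4x4, takes a point from world to camera coordinates). Camera axes: x right, y down, z forward; pixel columns grow to the right and rows downward; lengths in m; the calibration is good to about 2 mm. A picture is of the moment at which its call begins. get_calibration takes no time and is no camera call.
- r.finish_job(): hands the job in; it is judged then, once.
The state is a dict: "time_s": time; "joints": joint angles; "joint_velocities": joint speeds; "effort": joint torques, N m; "tcp_pos": TCP position; "ee_rot": TCP orientation; "wrist_force": force on the tool from outside, world axes, zero at the start; "moment": the same for the moment, N m; "gripper_width": opening from 0.0 (shut) to 1.0 (fully open); "gripper_force": force on a finger pad.
Only numpy, scipy, OpenCV 4.12 (cv2) and the standard library are available. Lean on these libraries where they do the work, as an engineer would, in place of code of your own. Each camera call takes 0.05 s, during which the arm holds its last target. There are 200 camera calls.

## Working session

There is one attempt and no reset: what is moved stays moved. The work goes in short steps, Python scripts to look and compute and a shell command to move; the robot and the scene stay as the last step left them, time stands still between calls to the robot, and variables do not carry over. Pictures are saved under pics/ and viewed, at most 10 in all, crops included, and the job is handed in when it is done.

```bash
mkdir -p pics; python3 - <<'E'
from station import sense, optics
import cv2
for n in("scene","top"):
    cv2.imwrite(f"pics/{n}0.png",cv2.cvtColor(optics.capture(n),cv2.COLOR_RGB2BGR))
    c=optics.get_calibration(n);print(c)
s=sense();print(s)
E
```

```text
{'camera_matrix': array([[481.82874417,   0.        , 255.45487772],
       [  0.        , 481.82874417, 196.30912599],
       [  0.        ,   0.        ,   1.        ]]), 'camera_from_world': array([[-0.62248794, -0.78246221, -0.01617586,  0.32351872],
       [-0.32953055,  0.28079324, -0.90142375,  0.25400647],
       [ 0.70987209, -0.55579497, -0.4326356 ,  0.78471236],
       [ 0.        ,  0.        ,  0.        ,  1.        ]])}
{'camera_matrix': array([[456.68001778,   0.        , 259.8920667 ],
       [  0.        , 456.68001778, 197.33511813],
       [  0.        ,   0.        ,   1.        ]]), 'camera_from_world': array([[ 0.01683871, -0.99985566, -0.00226253, -0.06024867],
       [-0.99580628, -0.01656691, -0.08997437,  0.59819649],
       [ 0.0899239 ,  0.00376809, -0.99594151,  1.1213701 ],
       [ 0.        ,  0.        ,  0.        ,  1.        ]])}
{'time_s': 0.1, 'joints': array([-6.00685088e+01,  2.20859227e+01,  3.89003615e-01, -2.54459631e-02,
       -6.84124262e+01, -1.48163346e+01]), 'joint_velocities': array([ 0.01498711, -0.2118404 ,  0.04791899,  0.02133979,  0.04964969,
        0.0550727 ]), 'effort': array([-4.13948364e-04, -3.91690421e+01,  1.87935752e+01,  4.23191696e+00,
        1.34442977e-02, -7.13787267e-05]), 'tcp_pos': array([ 0.16285098, -0.60285651,  0.22158276]), 'ee_rot': array([[-9.65446357e-01, -2.60601187e-01, -5.94339011e-04],
       [-2.60601850e-01,  9.65444569e-01,  1.85991633e-03],
       [ 8.91049665e-05,  1.95053529e-03, -9.99998094e-01]]), 'wrist_force': array([ 1.40075499,  0.39346437, -1.10582864]), 'moment': array([-0.04752819, -0.01068043, -0.03735523]), 'gripper_force': 0.0, 'gripper_width': 1.0018414498979316}
```

View pics/scene0.png

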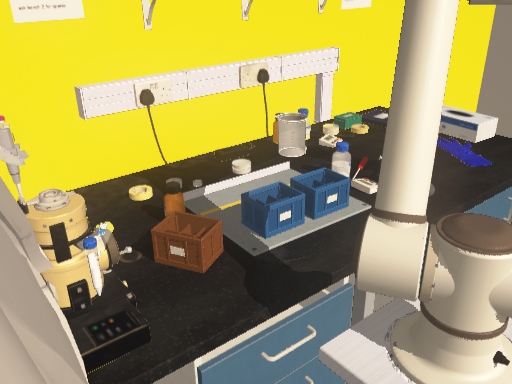

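View pics/top0.png

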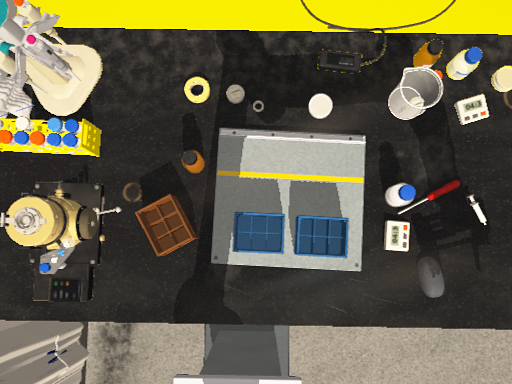

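Scene: the two blue crates stand on the grey board, with the brown decoy to the left. Top: board corners at about (219,128), (366,135), (361,271), (211,262); crates at about (259,233) and (322,236), bottles at (193,161) and (400,194), timer at (397,235).

```bash
cat > h.py <<'E'
import numpy as np, cv2
from station import sense, optics
def ray(name,uv,z):
    c=optics.get_calibration(name);K=c["camera_matrix"];T=c["camera_from_world"];R=T[:3,:3]
    o=-R.T@T[:3,3]
    p=cv2.undistortPoints(np.float64(uv).reshape(-1,1,2),K,None).reshape(-1,2)
    d=np.c_[p,np.ones(len(p))]@R
    return o+d*((z-o[2])/d[:,2])[:,None]
def board():
    "board origin and yaw, from file"
    return np.load("board.npy")
def tob(p):
    x,y,a=board();c,s=np.cos(a),np.sin(a);d=np.asarray(p)[...,:2]-[x,y]
    return d@np.array([[c,-s],[s,c]])
def fromb(q):
    x,y,a=board();c,s=np.cos(a),np.sin(a)
    return np.asarray(q)@np.array([[c,s],[-s,c]])+[x,y]
E
python3 - <<'E'
from h import *
im=cv2.imread("pics/top0.png");hsv=cv2.cvtColor(im,cv2.COLOR_BGR2HSV)
W=ray("top",[(219,128),(366,135),(361,271),(211,262)],.008)
B=np.array([(.185,.19),(.185,-.19),(-.165,-.19),(-.165,.19)])
M,_=cv2.estimateAffinePartial2D(B,W[:,:2]);print(W.round(3),M)
a=np.arctan2(M[1,0],M[0,0]);
# yellow line direction
m=cv2.inRange(hsv,(18,120,120),(35,255,255));m[:150]=0;m[200:]=0;m[:,:210]=0;m[:,372:]=0
v,u=np.nonzero(m);L=ray("top",np.c_[u,v].astype(float),.008)[:,:2]
k=np.polyfit(L[:,1],L[:,0],1);print("line",k,L.mean(0),L[:,1].min(),L[:,1].max(),"yaw",-np.degrees(np.arctan(k[0])),np.degrees(a))
m=cv2.inRange(hsv,(95,80,30),(120,255,255));m[:,:225]=0;m[:,352:]=0;m[:205]=0;m[265:]=0
cs=[c for c in cv2.findContours(m,0,1)[0] if cv2.contourArea(c)>300]
yaw=-np.arctan(k[0]);
c,s=np.cos(yaw),np.sin(yaw)
o=L.mean(0)-.066*np.array([c,s])
print("origin from line",o,"corner",M[:,2])
np.save("board.npy",[o[0],o[1],yaw])
for q in cs:
    p=cv2.boxPoints(cv2.minAreaRect(q));w=ray("top",p,.088);print(tob(w).round(3),tob(w).mean(0), w.mean(0))
for n,uv,z in(("amber",(193,161),.1),("buf",(402,193),.105),("timer",(397,235),.021)):
    print(n,ray("top",[uv],z)[0].round(3),tob(ray("top",[uv],z)[0]).round(3))
print("pads",fromb([[-.0825,.08],[-.0825,-.08],[.16,.08],[.16,-.08]]))
E
```

```text
Traceback (most recent call last):
cv2.error: OpenCV(4.12.0) /io/opencv/modules/calib3d/src/ptsetreg.cpp:1108: error: (-215:Assertion failed) count >= 0 && to.checkVector(2) == count in function 'estimateAffinePartial2D'
```

```bash
python3 - <<'E'
from h import *
im=cv2.imread("pics/top0.png");hsv=cv2.cvtColor(im,cv2.COLOR_BGR2HSV)
W=ray("top",[(219,128),(366,135),(361,271),(211,262)],.008)
B=np.array([(.185,.19),(.185,-.19),(-.165,-.19),(-.165,.19)])
M,_=cv2.estimateAffinePartial2D(B,W[:,:2].copy());print(W.round(3),M)
a=np.arctan2(M[1,0],M[0,0]);
m=cv2.inRange(hsv,(18,120,120),(35,255,255));m[:150]=0;m[200:]=0;m[:,:210]=0;m[:,372:]=0
v,u=np.nonzero(m);L=ray("top",np.c_[u,v].astype(float),.008)[:,:2]
k=np.polyfit(L[:,1],L[:,0],1);print("line",k,L.mean(0),L[:,1].min(),L[:,1].max(),"yaw",-np.degrees(np.arctan(k[0])),np.degrees(a))
m=cv2.inRange(hsv,(95,80,30),(120,255,255));m[:,:225]=0;m[:,352:]=0;m[:205]=0;m[265:]=0
cs=[c for c in cv2.findContours(m,0,1)[0] if cv2.contourArea(c)>300]
yaw=-np.arctan(k[0]);
c,s=np.cos(yaw),np.sin(yaw)
o=L.mean(0)-.066*np.array([c,s])
print("origin from line",o,"corner",M[:,2])
np.save("board.npy",[o[0],o[1],yaw])
for q in cs:
    p=cv2.boxPoints(cv2.minAreaRect(q));w=ray("top",p,.088);print(tob(w).round(3),tob(w).mean(0), w.mean(0))
for n,uv,z in(("amber",(193,161),.1),("buf",(402,193),.105),("timer",(397,235),.021)):
    print(n,ray("top",[uv],z)[0].round(3),tob(ray("top",[uv],z)[0]).round(3))
print("pads",fromb([[-.0825,.08],[-.0825,-.08],[.16,.08],[.16,-.08]]))
E
```

```text
[[ 0.779  0.059  0.008]
 [ 0.767 -0.322  0.008]
 [ 0.419 -0.308  0.008]
 [ 0.435  0.07   0.008]] [[ 0.99471088  0.03693373  0.59017559]
 [-0.03693373  0.99471088 -0.12471571]]
line [0.03655184 0.66107645] [ 0.65640625 -0.12776914] -0.3136950493755855 0.06119932808787813 yaw -2.093334507930453 -2.126422021485774
origin from line [ 0.5904503  -0.12535833] corner [ 0.59017559 -0.12471571]
[[-0.131 -0.012]
 [-0.036 -0.012]
 [-0.036 -0.138]
 [-0.131 -0.136]] [-0.08346393 -0.0743157 ] [ 0.50432751 -0.19657571  0.088     ]
[[-0.131  0.132]
 [-0.036  0.134]
 [-0.034  0.015]
 [-0.129  0.014]] [-0.08267103  0.07377485] [ 0.51052925 -0.04861295  0.088     ]
amber [0.676 0.11  0.1  ] [0.077 0.238]
buf [ 0.608 -0.383  0.105] [ 0.027 -0.257]
timer [ 0.511 -0.395  0.021] [-0.07  -0.273]
pads [[ 0.51092755 -0.0423982 ]
 [ 0.50508316 -0.20229143]
 [ 0.75326572 -0.05125611]
 [ 0.74742133 -0.21114933]]
```

```bash
python3 -m pendant '[[[0,0,0,0.15],[0,0,0,0.15],[0,0,0,0.15]]]' 0.5 
for i in 1 2 3 4; do python3 -m pendant '[[[-0.3,0.5,0,0],[-0.6,1,0,0],[-0.6,1,0,0]]]' >/dev/null; done
python3 -m pendant '[[[0,0.19,0,0],[0,0.19,0,0],[0,0.19,0,0]]]'
python3 - <<'E'
from h import *
s=sense();print(s["time_s"],s["tcp_pos"],tob(s["tcp_pos"]),s["ee_rot"].round(3),s["wrist_force"],s["gripper_width"])
E
```

```text
time_s: 0.4
tcp_pos: [0.1629, -0.603, 0.222]
ee_rot: [[-0.999, 0.036, -0.0], [0.036, 0.999, 0.001], [0.0, 0.001, -1.0]]
wrist_force: [0.4, -0.3, 0.4]
gripper_width: 0.81
gripper_force: 0.0
time_s: 1.9
tcp_pos: [0.4181, -0.1934, 0.2226]
ee_rot: [[-0.999, 0.034, 0.0], [0.034, 0.999, -0.0], [-0.0, -0.0, -1.0]]
wrist_force: [-0.2, 0.0, 0.4]
gripper_width: 0.501
gripper_force: 0.0
1.9 [ 0.41805523 -0.19337543  0.22259098] [-0.16979553 -0.07426886] [[-0.999  0.034  0.   ]
 [ 0.034  0.999 -0.   ]
 [-0.    -0.    -1.   ]] [-0.24366233  0.03136692  0.4082827 ] 0.5010090410690818
```

```bash
python3 -m pendant '[[[0,0,0.5,0],[0,0,1,0],[0,0,1,0],[0,0,1,0]]]' >/dev/null
python3 -m pendant '[[[0,0,0.25,0],[0,0,0.5,0],[0,0,0.5,0],[-0.15,0,0.5,0],[-0.24,0,0.5,0],[-0.28,0,0.5,0],[-0.3,0,0.5,0],[-0.3,0,0.5,0]]]'
python3 -m pendant '[[[-0.03,0,-0.03,0],[-0.06,0,-0.07,0],[-0.09,0,-0.1,0],[-0.12,0,-0.13,0],[-0.12,0,-0.13,0]]]'
python3 - <<'E'
from h import *
cv2.imwrite("pics/s1.png",cv2.resize(cv2.cvtColor(optics.capture("scene"),cv2.COLOR_RGB2BGR)[130:270,140:420],None,fx=2.5,fy=2.5))
s=sense();print(s["time_s"],tob(s["tcp_pos"]),s["tcp_pos"],s["wrist_force"])
E
```

```text
time_s: 3.1
tcp_pos: [0.4476, -0.1945, 0.073]
ee_rot: [[-0.999, 0.036, -0.0], [0.036, 0.999, -0.0], [0.0, -0.0, -1.0]]
wrist_force: [-2.1, -0.3, 1.8]
gripper_width: 0.497
gripper_force: 1.1
time_s: 3.6
tcp_pos: [0.4608, -0.1949, 0.0861]
ee_rot: [[-0.999, 0.036, 0.001], [0.036, 0.999, -0.0], [-0.001, -0.0, -1.0]]
wrist_force: [-2.4, -0.0, 0.9]
gripper_width: 0.496
gripper_force: 1.0
3.65 [-0.12738945 -0.07418755] [ 0.46043598 -0.19484316  0.08579829] [-1.6103842  -0.16061699  0.13682843]
```

View pics/s1.png

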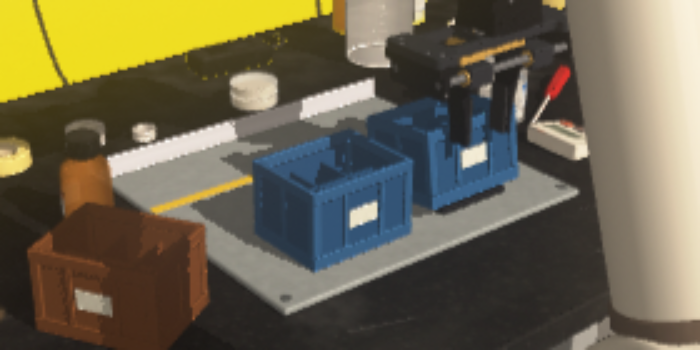

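The right crate is tilting about its heel (front lifted around (470,200), black pad visible). I'll continue along the arc.

```bash
python3 -m pendant '[[[-0.07,0,-0.06,0],[-0.14,0,-0.12,0],[-0.21,0,-0.17,0],[-0.28,0,-0.21,0],[-0.35,0,-0.25,0],[-0.42,0,-0.28,0],[-0.49,0,-0.30,0],[-0.52,0,-0.31,0]]]'
python3 -m pendant '[[[-0.06,0,-0.015,0],[-0.12,0,-0.03,0],[-0.18,0,-0.035,0],[-0.23,0,-0.04,0],[-0.27,0,-0.04,0],[-0.31,0,-0.04,0],[-0.31,0,-0.04,0],[-0.31,0,-0.04,0]]]'
python3 - <<'E'
from h import *
cv2.imwrite("pics/s2.png",cv2.resize(cv2.cvtColor(optics.capture("scene"),cv2.COLOR_RGB2BGR)[130:270,140:420],None,fx=2.5,fy=2.5))
s=sense();print(s["time_s"],tob(s["tcp_pos"]),s["tcp_pos"],s["wrist_force"])
E
```

```text
time_s: 4.45
tcp_pos: [0.5132, -0.1968, 0.1167]
ee_rot: [[-0.999, 0.036, 0.001], [0.036, 0.999, -0.0], [-0.001, -0.0, -1.0]]
wrist_force: [-0.6, -0.1, -0.3]
gripper_width: 0.5
gripper_force: 0.2
time_s: 5.25
tcp_pos: [0.5426, -0.1977, 0.1202]
ee_rot: [[-0.999, 0.036, -0.001], [0.036, 0.999, 0.0], [0.001, 0.0, -1.0]]
wrist_force: [0.2, 0.0, -0.8]
gripper_width: 0.493
gripper_force: 0.0
5.3 [-0.04530475 -0.0740805 ] [ 0.54246981 -0.19773452  0.12020319] [ 0.20444946 -0.12784838 -0.05425102]
```

View pics/s2.png

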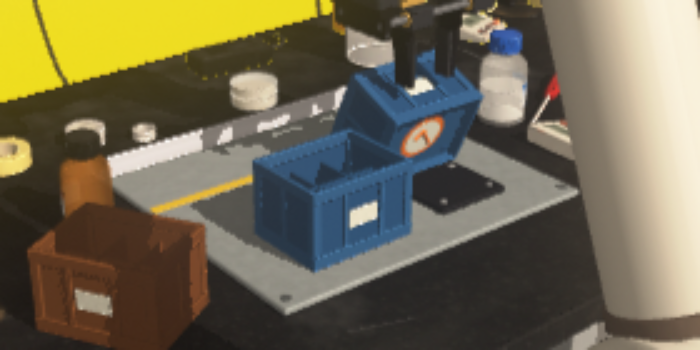

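The right crate shows the orange stamp at (422,137), so it is crate_a. It is still at about 50° of tilt, so I'll nudge it a little further.

```bash
python3 -m pendant '[[[-0.05,0,0,0],[-0.1,0,0,0],[-0.15,0,0,0],[-0.2,0,0,0],[-0.24,0,0,0],[-0.24,0,0,0],[-0.24,0,0,0],[-0.24,0,0,0]]]'
python3 - <<'E'
from h import *
cv2.imwrite("pics/s3.png",cv2.resize(cv2.cvtColor(optics.capture("scene"),cv2.COLOR_RGB2BGR)[130:270,140:420],None,fx=2.5,fy=2.5))
E
```

```text
time_s: 6.1
tcp_pos: [0.5667, -0.1987, 0.1205]
ee_rot: [[-0.999, 0.036, -0.0], [0.036, 0.999, 0.0], [0.0, 0.0, -1.0]]
wrist_force: [0.0, -0.2, -0.2]
gripper_width: 0.499
gripper_force: 0.0
```

View pics/s3.png

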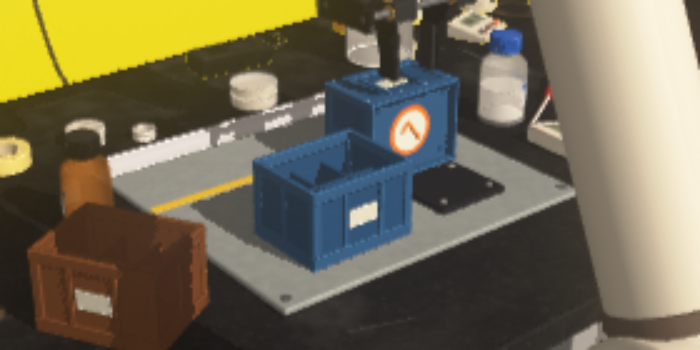

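crate_a lies on its back with the stamp upright at (409,130). Next I'll tip the left crate the same way.

```bash
python3 -m pendant '[[[0,0,-0.5,0],[0,0,-1,0],[0,0,-1,0]]]' >/dev/null
for i in 1 2; do python3 -m pendant '[[[0.37,0.37,0,0],[0.745,0.74,0,0],[0.745,0.74,0,0],[0.745,0.74,0,0]]]' > /dev/null; done
python3 -m pendant '[[[0,0,0.5,0],[0,0,1,0],[0,0,1,0],[0,0,1,0]]]' >/dev/null
python3 -m pendant '[[[0,0,0.25,0],[0,0,0.47,0],[0,0,0.47,0],[0,0,0.47,0],[0,0,0.47,0]]]'
python3 - <<'E'
from h import *
s=sense();print(s["time_s"],tob(s["tcp_pos"]),s["tcp_pos"],s["wrist_force"])
E
```

```text
time_s: 8.15
tcp_pos: [0.4254, -0.0452, 0.0756]
ee_rot: [[-0.999, 0.036, 0.005], [0.036, 0.999, 0.001], [-0.005, 0.001, -1.0]]
wrist_force: [-0.2, 0.1, 0.4]
gripper_width: 0.499
gripper_force: 0.0
8.15 [-0.16781895  0.07409468] [ 0.42544984 -0.04518309  0.07564751] [-0.19766058  0.06627202  0.36725654]
```

```bash
python3 -m pendant '[[[-0.15,0,0,0],[-0.24,0,0,0],[-0.28,0,0,0],[-0.3,0,0,0],[-0.3,0,0,0]]]'
python3 -m pendant '[[[-0.03,0,-0.03,0],[-0.06,0,-0.07,0],[-0.09,0,-0.1,0],[-0.12,0,-0.13,0],[-0.12,0,-0.13,0]]]'
python3 -m pendant '[[[-0.07,0,-0.06,0],[-0.14,0,-0.12,0],[-0.21,0,-0.17,0],[-0.28,0,-0.21,0],[-0.35,0,-0.25,0],[-0.42,0,-0.28,0],[-0.49,0,-0.30,0],[-0.52,0,-0.31,0]]]'
python3 -m pendant '[[[-0.06,0,-0.015,0],[-0.12,0,-0.03,0],[-0.18,0,-0.035,0],[-0.23,0,-0.04,0],[-0.27,0,-0.04,0],[-0.31,0,-0.04,0],[-0.31,0,-0.04,0],[-0.31,0,-0.04,0]]]'
python3 -m pendant '[[[-0.05,0,0,0],[-0.1,0,0,0],[-0.15,0,0,0],[-0.2,0,0,0],[-0.24,0,0,0],[-0.24,0,0,0],[-0.24,0,0,0],[-0.24,0,0,0]]]'
python3 -m pendant '[[[0,0,-0.5,0],[0,0,-1,0],[0,0,-1,0]]]'
python3 -m pendant '[[[0.5,-0.1,0,0],[1,-0.2,0,0],[1,-0.2,0,0],[1,-0.2,0,0]]]'
python3 -m pendant '[[[0.3,0,0,0],[0.5,-0.3,0,0],[0.5,-0.3,0,0],[0.5,-0.3,0,0]]]'
python3 - <<'E'
from h import *
a=cv2.cvtColor(optics.capture("scene"),cv2.COLOR_RGB2BGR)[140:260,230:410]
b=cv2.cvtColor(optics.capture("top"),cv2.COLOR_RGB2BGR);cv2.imwrite("pics/top4raw.png",b)
b=b[110:280,200:380]
f=lambda i,k:cv2.resize(i,None,fx=k,fy=k,interpolation=cv2.INTER_CUBIC)
a=f(a,2.1);b=f(b,2.2);H=380
o=np.zeros((H,a.shape[1]+b.shape[1],3),np.uint8);o[:a.shape[0],:a.shape[1]]=a[:H];o[:b.shape[0],a.shape[1]:]=b
cv2.imwrite("pics/s4.png",o)
s=sense();print(s["time_s"],tob(s["tcp_pos"]),s["tcp_pos"],s["wrist_force"])
E
```

```text
time_s: 8.65
tcp_pos: [0.4524, -0.0467, 0.0735]
ee_rot: [[-0.999, 0.036, -0.002], [0.036, 0.999, -0.0], [0.002, -0.0, -1.0]]
wrist_force: [-3.8, 0.5, 1.9]
gripper_width: 0.5
gripper_force: 1.4
time_s: 9.15
tcp_pos: [0.466, -0.0469, 0.0871]
ee_rot: [[-0.999, 0.036, 0.001], [0.036, 0.999, 0.0], [-0.001, 0.0, -1.0]]
wrist_force: [-2.4, -0.1, 1.2]
gripper_width: 0.499
gripper_force: 1.1
time_s: 9.95
tcp_pos: [0.5185, -0.0488, 0.1177]
ee_rot: [[-0.999, 0.036, 0.001], [0.036, 0.999, 0.0], [-0.001, 0.0, -1.0]]
wrist_force: [-0.6, 0.3, -0.7]
gripper_width: 0.503
gripper_force: 0.2
time_s: 10.75
tcp_pos: [0.5481, -0.0499, 0.1214]
ee_rot: [[-0.999, 0.036, -0.0], [0.036, 0.999, -0.0], [0.0, -0.0, -1.0]]
wrist_force: [0.1, 0.4, -0.6]
gripper_width: 0.5
gripper_force: 0.0
time_s: 11.55
tcp_pos: [0.5721, -0.0508, 0.1215]
ee_rot: [[-0.999, 0.036, -0.0], [0.036, 0.999, 0.0], [0.0, -0.0, -1.0]]
wrist_force: [0.3, 0.2, -0.3]
gripper_width: 0.502
gripper_force: 0.0
time_s: 11.85
tcp_pos: [0.5765, -0.0509, 0.2299]
ee_rot: [[-0.999, 0.035, 0.016], [0.035, 0.999, -0.0], [-0.016, 0.001, -1.0]]
wrist_force: [0.5, 0.4, -0.7]
gripper_width: 0.503
gripper_force: 0.0
time_s: 12.25
tcp_pos: [0.4707, -0.0674, 0.2223]
ee_rot: [[-0.999, 0.036, 0.002], [0.036, 0.999, 0.0], [-0.002, 0.0, -1.0]]
wrist_force: [-0.5, 0.2, 0.2]
gripper_width: 0.497
gripper_force: 0.0
time_s: 12.65
tcp_pos: [0.4218, -0.0955, 0.222]
ee_rot: [[-0.999, 0.037, 0.002], [0.037, 0.999, 0.0], [-0.002, 0.0, -1.0]]
wrist_force: [0.2, 0.2, 0.3]
gripper_width: 0.5
gripper_force: 0.0
12.75 [-0.16949479  0.0241376 ] [ 0.42195031 -0.09504563  0.22173204] [ 0.60483075 -0.08898573 -0.12341355]
```

View pics/s4.png

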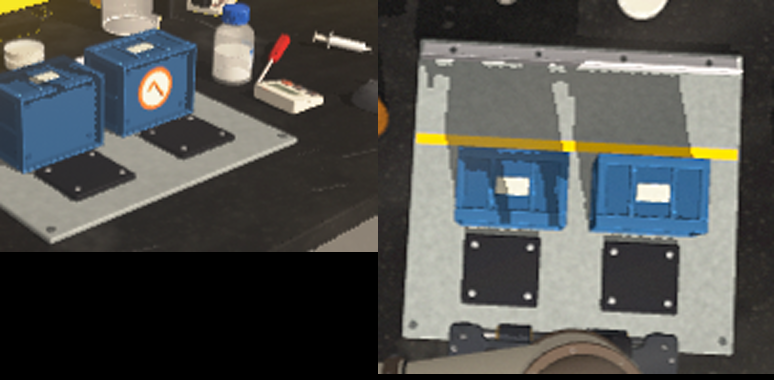

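Both crates lie on their backs (underside up and facing the robot), behind their pads and short of the line. Next I'll measure crate_a's pose.

```bash
cat > m.py <<'E'
from h import *
import sys
def crates(im,ctr=False):
    hsv=cv2.cvtColor(im,cv2.COLOR_BGR2HSV)
    m=cv2.inRange(hsv,(95,80,30),(125,255,255));m[:,:218]=0;m[:,368:]=0;m[:130]=0;m[265:]=0
    m=cv2.morphologyEx(m,cv2.MORPH_CLOSE,np.ones((7,7)))
    for q in cv2.findContours(m,0,1)[0]:
        if cv2.contourArea(q)>1000:
            p=cv2.boxPoints(cv2.minAreaRect(q));w=tob(ray("top",p,.103));print(w.round(4).tolist(),w.mean(0).round(4))
            # rear edge yaw from topmost pixels in each column, in the middle
            pts=[(u,np.nonzero(mm)[0].min()) for u,mm in ((u,cv2.drawContours(np.zeros_like(m),[q],-1,255,-1)[:,u]) for u in range(int(p[:,0].min())+6,int(p[:,0].max())-6))]
            r=tob(ray("top",np.float64(pts),.103));k=np.polyfit(r[:,1],r[:,0],1);print(" rear edge x",np.median(r[:,0]).round(4),"yaw rel board",-np.degrees(np.arctan(k[0])).round(2))
if __name__=="__main__": crates(cv2.imread(sys.argv[1]))
E
python3 m.py pics/top4raw.png
```

```text
[[-0.0375, -0.0104], [0.047, -0.0111], [0.0466, -0.1369], [-0.0378, -0.1353]] [ 0.0046 -0.0734]
 rear edge x 0.0456 yaw rel board -0.23
[[-0.0387, 0.1331], [0.0458, 0.134], [0.0464, 0.0145], [-0.038, 0.0145]] [0.0039 0.074 ]
 rear edge x 0.0449 yaw rel board -0.03
```

```bash
python3 -m pendant '[[[-0.4,-0.49,0,0],[-0.95,-0.98,0,0],[-0.95,-0.98,0,0],[-0.95,-0.98,0,0],[-0.95,-0.98,0,0]]]'
python3 -m pendant '[[[0,0,0.5,0],[0,0,1,0],[0,0,1,0],[0,0,1,0]]]' >/dev/null
python3 -m pendant '[[[0,0,0.4,0],[0,0,0.72,0],[0,0,0.72,0],[0,0,0.72,0]]]'
python3 -m pendant '[[[-0.1,0,0,0],[-0.2,0,0,0],[-0.28,0,0,0],[-0.36,0,0,0],[-0.41,0,0,0],[-0.46,0,0,0],[-0.52,0,0,0],[-0.58,0,0,0]]]'
python3 -m pendant '[[[-0.06,0,0,0],[-0.12,0,0,0],[-0.18,0,0,0],[-0.24,0,0,0],[-0.30,0,0,0],[-0.36,0,0,0],[-0.42,0,0,0],[-0.42,0,0,0]]]'
python3 - <<'E'
from h import *
b=cv2.cvtColor(optics.capture("scene"),cv2.COLOR_RGB2BGR)[130:270,140:420];cv2.imwrite("pics/s5.png",cv2.resize(b,None,fx=2.5,fy=2.5))
s=sense();print(s["time_s"],tob(s["tcp_pos"]),s["tcp_pos"],s["wrist_force"],s["moment"])
E
```

```text
time_s: 13.25
tcp_pos: [0.5125, -0.1967, 0.2202]
ee_rot: [[-0.999, 0.037, -0.002], [0.037, 0.999, 0.0], [0.002, 0.0, -1.0]]
wrist_force: [-0.4, 0.1, -0.9]
gripper_width: 0.503
gripper_force: 0.0
time_s: 14.05
tcp_pos: [0.5141, -0.1969, 0.0524]
ee_rot: [[-0.999, 0.035, 0.004], [0.035, 0.999, -0.001], [-0.004, -0.001, -1.0]]
wrist_force: [0.3, -0.5, 0.5]
gripper_width: 0.497
gripper_force: 0.0
time_s: 14.85
tcp_pos: [0.5695, -0.1989, 0.0495]
ee_rot: [[-0.999, 0.036, -0.002], [0.036, 0.999, 0.0], [0.002, 0.0, -1.0]]
wrist_force: [-3.8, -0.7, 2.3]
gripper_width: 0.501
gripper_force: 1.8
time_s: 15.65
tcp_pos: [0.6133, -0.2003, 0.0494]
ee_rot: [[-0.999, 0.036, 0.002], [0.036, 0.999, -0.0], [-0.002, -0.0, -1.0]]
wrist_force: [-1.0, 0.3, -1.0]
gripper_width: 0.498
gripper_force: 0.3
15.7 [ 0.02509465 -0.07405333] [ 0.61282322 -0.20027888  0.04933306] [-0.90985131  0.4640527  -0.123911  ] [ 0.0075007   0.18751244 -0.01510066]
```

View pics/s5.png

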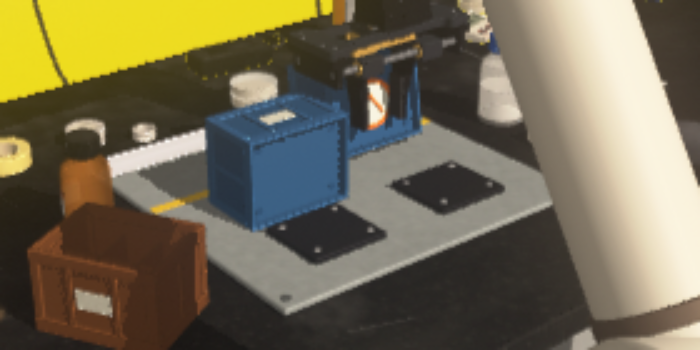

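crate_a is sliding on its back with the fingers in the recess around (385,95). I'll carry on to the fence.

```bash
python3 -m pendant '[[[-0.06,0,0,0],[-0.12,0,0,0],[-0.18,0,0,0],[-0.24,0,0,0],[-0.30,0,0,0],[-0.36,0,0,0],[-0.42,0,0,0],[-0.46,0,0,0]]]'
python3 -m pendant '[[[-0.02,0,0,0],[-0.04,0,0,0],[-0.06,0,0,0],[-0.08,0,0,0],[-0.08,0,0,0]]]'
python3 -m pendant '[[[-0.02,0,0,0],[-0.02,0,0,0]]]'
python3 - <<'E'
from h import *
cv2.imwrite("pics/top5raw.png",cv2.cvtColor(optics.capture("top"),cv2.COLOR_RGB2BGR))
s=sense();print(s["time_s"],tob(s["tcp_pos"]),s["wrist_force"],s["moment"])
E
```

```text
time_s: 16.5
tcp_pos: [0.6585, -0.202, 0.0495]
ee_rot: [[-0.999, 0.036, 0.0], [0.036, 0.999, -0.0], [-0.0, -0.0, -1.0]]
wrist_force: [-1.3, -0.0, 1.3]
gripper_width: 0.501
gripper_force: 1.3
time_s: 17.0
tcp_pos: [0.6662, -0.2023, 0.0495]
ee_rot: [[-0.999, 0.036, 0.001], [0.036, 0.999, -0.0], [-0.001, -0.0, -1.0]]
wrist_force: [-1.0, 0.4, 0.5]
gripper_width: 0.501
gripper_force: 0.7
time_s: 17.2
tcp_pos: [0.6681, -0.2023, 0.0495]
ee_rot: [[-0.999, 0.036, 0.0], [0.036, 0.999, -0.0], [-0.0, -0.0, -1.0]]
wrist_force: [-2.0, -0.6, 0.5]
gripper_width: 0.502
gripper_force: 0.8
17.25 [ 0.0803823  -0.07413905] [-1.69661635 -0.96955331 -0.5652693 ] [-0.09157342  0.4039165   0.01685538]
```

Not touching the fence yet, so I'll creep on in small steps until the force rises.

```bash
for i in 1 2 3 4; do python3 -m pendant '[[[-0.01,0,0,0],[-0.02,0,0,0],[-0.02,0,0,0]]]' | grep -E "tcp_pos|wrist"; done
```

```text
tcp_pos: [0.6692, -0.2024, 0.0496]
wrist_force: [-4.1, 0.0, 2.4]
tcp_pos: [0.6695, -0.2025, 0.0499]
wrist_force: [-7.5, 0.6, 5.6]
tcp_pos: [0.6698, -0.2025, 0.0501]
wrist_force: [-13.3, 2.4, 9.1]
tcp_pos: [0.6701, -0.2025, 0.0504]
wrist_force: [-16.1, 2.3, 13.1]
```

Against the fence: the force is rising and the TCP has stalled. Backing off, lifting clear and checking.

```bash
python3 -m pendant '[[[0.03,0,0,0],[0.08,0,0,0],[0.2,0,0,0],[0.5,0,0,0],[0.7,0,0,0],[0.7,0,0,0]]]' >/dev/null
python3 -m pendant '[[[0,0,-0.5,0],[0,0,-1,0],[0,0,-1,0]]]' >/dev/null
python3 -m pendant '[[[0.4,0,-0.5,0],[0.9,0,-0.8,0],[0.9,0,-0.8,0],[0.9,0,-0.8,0]]]' >/dev/null
python3 -m pendant '[[[0.4,0,0,0],[0.7,0,0,0],[0.7,0,0,0],[0.7,0,0,0]]]'
python3 - <<'E'
from h import *
b=cv2.cvtColor(optics.capture("top"),cv2.COLOR_RGB2BGR);cv2.imwrite("pics/top6raw.png",b)
cv2.imwrite("pics/s6.png",cv2.resize(b[100:285,170:420],None,fx=3,fy=3,interpolation=cv2.INTER_CUBIC))
a=cv2.cvtColor(optics.capture("scene"),cv2.COLOR_RGB2BGR);cv2.imwrite("pics/s7.png",cv2.resize(a[130:270,140:420],None,fx=2.5,fy=2.5))
E
python3 m.py pics/top6raw.png
```

```text
time_s: 20.15
tcp_pos: [0.4475, -0.1945, 0.2297]
ee_rot: [[-0.999, 0.036, 0.002], [0.036, 0.999, -0.001], [-0.002, -0.0, -1.0]]
wrist_force: [0.4, -0.4, -0.5]
gripper_width: 0.502
gripper_force: 0.0
[[-0.0383, 0.1332], [0.046, 0.1339], [0.0463, 0.0144], [-0.038, 0.0145]] [0.004 0.074]
 rear edge x 0.0449 yaw rel board -0.25
[[0.0621, -0.0109], [0.1553, -0.0115], [0.1552, -0.1375], [0.0621, -0.1359]] [ 0.1087 -0.074 ]
 rear edge x 0.1536 yaw rel board 0.41
```

View pics/s6.png

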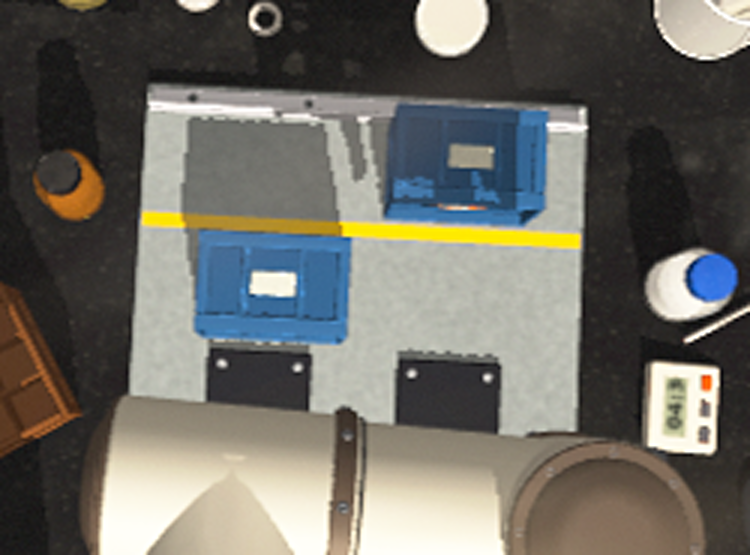

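View pics/s7.png

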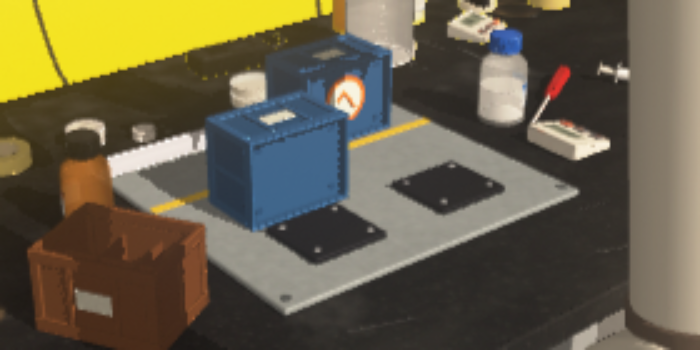

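crate_a sits behind the yellow line against the rear fence, square and with the stamp facing forward (345,98). Its heel edge is about 9 mm past the line, as a fence contact requires. crate_b lies where it fell, and the bottles and timer have not moved.

```bash
python3 -c "
from station import r
print(r.finish_job())"
```

```text
the job is handed in; nothing more can be done
None
```

Both crates were tipped onto their backs, and the stamped one (the right-hand crate) was pushed back over the yellow line until it sat square against the rear fence; the other lies where it fell, the bottles and timer look unmoved in the last pictures, and the job was handed in at about 20 s with no verdict returned.

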